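# Set out 200 mm on an aluminium profile with a spring tape and lock it

## Task

Set out 200 mm on the aluminium profile with the pocket tape measure: hook the end of its blade over the profile's bare sawn end, draw the case back along the top of the profile against the spring until 200 mm of blade shows between the hook and the mouth of the case, and push the red thumb lock fully down before letting go. Leave the locked tape standing upright on the profile, still hooked, with 200 mm showing. Handle it gently: do not drag the profile, do not force the hook or the lock, and leave the other things on the table where they are.

Things in the scene. Friction and masses are not known exactly. Their poses are not given: they have to be found in the camera images.
- profile: Slotted aluminium profile, 80 mm wide, 40 mm high, about 1.4 kg, loose on the table; slides if pushed or pulled with over about 6 N. Origin on its underside, 154 mm from the outer face of the black cap on its right end, midway across; x along it towards the bare sawn end, z up. It was sawn to an unmeasured length: the sawn end lies 180 to 220 mm along x from here; find it by feel or by eye.
- cap_end (a point): Middle of the upper edge of the outer face of the profile's black plastic end cap (its right end). The flat top of the profile is at this height. x points along the profile towards the sawn end.
- tape: Yellow and black pocket tape measure, upright, 0.42 kg. Case 60 mm long (x), 32 mm thick (y; 37 mm over the belt clip on its -y side), 68 mm high. Origin at the centre of its underside, z up, x forward out of the mouth. Front and back faces are flat and upright; above the lock tab (42 to 64 mm up) a finger has room on the front face, so it can be gripped lengthwise from above (60 mm) or across.
- mouth (a point): Lower edge of the case's front face, midway across (30 mm ahead of the tape's origin). The yellow blade, 19 mm wide, leaves the front face 9 mm above it. The spring pulls with 3.6 N (in) to 4.3 N (200 mm out). That beats the case's friction on the profile (about 2.5 N): let go unlocked, it runs to the hook; so something (say a finger in front of it) must hold it back while the lock goes down.
- tape_blade (a joint): Reading of the tape, m: blade drawn out between the front face of the case and the inner face of the hook; 0 when retracted (hook at the mouth), at most 0.3.
- hook (a point): Middle of the lower edge of the inner face of the steel hook on the blade's tip (20 mm wide, 2 mm thick); this face looks back at the case and bears on the profile's end. The blade is springy: with the tape in the air the hook droops until this edge is about 5 mm below the case's underside; standing on a flat surface it is pushed up level (about 1 N).
- tape_lock (a joint): Travel of the red thumb lock, m: 0 up, unlocked (may start up to 1 mm down); 0.010 fully down at its stop, blade braked. Slides straight down the front face of the case, stays where it is left, takes about 5 N to move and 8 N at the stop, plus the finger's own rubbing on the case (12 to 18 N felt).
- lock_top (a point): Middle of the top of the red thumb lock tab: 20 mm wide, stands 9 mm out of the case's front face (centre 34.5 mm ahead of the tape's origin). Its top is 40 mm above the case's underside when up, 30 mm when fully down.
- calliper: Metal calliper lying on the table to the right; bystander.
- box_cutter: Red box cutter lying on the table; bystander.
- usb_stick: Small green USB stick lying on the table to the left; bystander.

How it is judged (in metres and radians):
On the way, in this order (a step that is already met when the one before it is completed fails the run):
1. the hook is caught on the sawn end under the spring's pull, and at least 30 mm of blade is drawn out (value of joint tape_blade above 0.03 m and contact force between tape and profile above 1.5 N and z of hook in the frame of profile below 0.0395 m and x of hook in the frame of profile above 0.175 m), for 0.2 s.
2. about 200 mm of blade is out (190 to 210 mm), still hooked, and the thumb lock is fully down (value of joint tape_blade between 0.19 and 0.21 m and z of hook in the frame of profile below 0.0395 m and value of joint tape_lock above 0.0085 m), for 0.1 s.
At the end, for the whole second after the job is handed in: 200 mm (within 5 mm) of blade is out, the thumb lock is down (at least 8.5 of its 10 mm), the hook hangs behind the profile's sawn end, and the case stands upright and still on top of the profile (value of joint tape_blade between 0.195 and 0.205 m and value of joint tape_lock above 0.0085 m and z of hook in the frame of profile below 0.0395 m and x of hook in the frame of profile between 0.175 and 0.227 m and y of hook in the frame of profile between -0.04 and 0.04 m and z of tape in the frame of profile between 0.036 and 0.044 m and angle between tape's own z axis and vertical below 0.1 rad and linear speed of tape below 0.01 m/s); the robot touches nothing.
It fails at once if the profile is dragged or pushed more than 12 mm (distance of profile from where it was at the start of the episode above 0.012 m).
It fails at once if the thumb lock is pressed with more than 30 N (contact force between the fingers and tape_lock_c0 above 30 N).
It fails at once if the tape is forced against the profile with more than 30 N (contact force between tape and profile above 30 N).
It fails at once if the calliper, box cutter or USB stick is disturbed by more than 15 mm (distance of any of calliper, box_cutter, usb_stick from where it was at the start of the episode above 0.015 m).
It also fails if it takes over 54 s, if anything falls off the work surface, if the arm or the gripper's body presses on something with over 40 N, if the wrist force passes 120 N, or if a joint passes its speed limit or range.

## Robot

A 6-joint arm with a two-finger parallel gripper is mounted at the origin on a cart in front of the work surface, level with it; the furniture and walls round the work are solid. World frame = base frame: x ahead of the robot, y to its left, z up, the work surface at z = 0. Lengths are in mm, angles in rad, forces in N, time in s.
With the tool pointing down it reaches from about 350 to 775 mm from the base axis. Payload 7.3 kg.
Tool frame: the origin (TCP) lies midway between the tips of the shut fingers; the grasp point (between the pads) lies 19 mm behind it; z points along the fingers, y is the line along which they close (so a half turn about z gives the same grasp; the last joint's range is limited). The gripper opens to 92 mm and grips with 3 to 60 N. Pads are 19 mm wide; open, the fingers measure 130 mm over their backs; the gripper's body (75 mm by 190 mm) begins 47 mm behind the grasp point.
Start: joints at [-1.435, 0.342, 1.524, -0, 1.275, -0.146], TCP at [146.017, -504.305, 226.741] pointing down, gripper open.
Joint ranges: [-2.53, 2.53], [-0.77, 2.02], [0.04, 2.7], [-1, 4.14], [0.28, 2.66], [-3.11, 3.11]. Speed limits (rad/s): [2.57, 2.57, 3.14, 3.14, 3.14, 3.14].

## Interface

Orientations are given as [roll, pitch, yaw] about the fixed x, y, z axes, in that order (R = Rz(yaw) Ry(pitch) Rx(roll)).
In Python, from plant import bot gives the robot as it stands.
- The arm moves only by the tool jog_arm, never from a script. Its arguments are lists of equal length, an entry for each row: "dp": the shift along the tool's x, y, z in m, a list of three; "twist": the turn about the tool's z in degrees. A call has 1 to 10 rows; each row shifts and turns the commanded pose from where the row before left it, along the tool's axes as they then stand; what a row does not reach is not made up. A row lasts 1/8 s, in which the tool goes at most 62.5 mm and 10.7 degrees, less where a joint would pass 70% of its speed; a pose out of reach is approached as far as the arm can. A call is refused whole if a number of a shift passes 0.0625 or a number of a turn 10.7, either way. A call with a gripper value outside its range is refused whole. "jaw" is the finger opening in m, from 0 to 0.0918, set as the call begins (left out, the last holds). The fingers move at their own pace and stop on an object; the grip force is fixed at half the most. Time passes only in rows, so rows that do not move let the fingers close. It gives the time, the measured TCP pose, the force, the opening and the grip force at its end, in the units of the state.
- bot.get_obs(): the state, without advancing time (a new reading comes with each control period).
- bot.capture(name): name is "side" or "top" or "wrist"; returns the picture (420x560x3 uint8, blue, green, red); there is no depth.
- bot.camera_params(name): a dict with "fx", "fy", "cx", "cy" (pixels), "k1" (the pictures are not rectified: a ray, as slopes to the right and down, at radius r is drawn at 1 + k1 r^2 times it, then the intrinsics apply), "R" (3x3) and "t" (3): a world point X has camera coordinates R X + t. Camera axes: x right, y down, z forward; pixel columns grow to the right and rows downward; lengths in mm; the calibration is good to about 2 mm. A picture is of the moment at which its call begins: read the wrist's pose just before it. camera_params takes no time and is no camera call; for the wrist camera it gives the pose at the moment of the call.
- bot.close_job(): hands the job in; it is judged then, once.
Trained networks look in the newest picture that a camera, given by its name, has taken for a name from the list of things; names that differ only in an ending like _2 or _b are one class to them, and where a whole thing is asked for, a point or a joint stands for the part that bears it (a point fixed in the world has none). Each returns a list of dicts, best first, with "confidence" (0 to 1); they miss things now and then, are a little off and sometimes report something else, mostly with a low value. They report only what shows in the picture. A call takes as long as a camera call.
- bot.find_in(camera, label): "bbox" ([centre column, centre row, width, height] in pixels, round what is visible of it).
- bot.masks_of(camera, label): "pixels" (420x560 bool, what is visible of it) and "bbox" ([centre column, centre row, width, height] in pixels, round what is visible of it).
The state is a dict: "time": time; "joint_positions": joint angles; "dq": joint speeds; "tau": joint torques, N m; "tool_pos": TCP position; "tcp_rot": TCP orientation; "contact_force": force on the tool from outside, world axes, zero at the start; "moment": the same for the moment, N m; "grip_width": finger opening in mm; "finger_force": force on a finger pad.
Only numpy, scipy, OpenCV 4.12 (cv2) and the standard library are available. Lean on these libraries where they do the work, as an engineer would, in place of code of your own. Each camera call takes 0.05 s, during which the arm holds its last target. There are 200 camera calls.

## Working session

There is one attempt and no reset: what is moved stays moved. The work goes in short steps, Python scripts to look and compute and a tool call to move; the robot and the scene stay as the last step left them, time stands still between calls to the robot, and variables do not carry over. Pictures are saved under pics/ and viewed, at most 10 in all, crops included, and the job is handed in when it is done.

Besides the shell and the picture viewer there is one more tool, called in YAML: its name, and indented under it one key for each argument. jog_arm: Moves the arm, as the interface text tells. Its arguments: {"type":"object","properties":{"dp":{"type":"array"},"twist":{"type":"array"},"jaw":{"type":"number"}},"required":["dp","twist"]}

```bash
mkdir -p pics; cat > h.py <<'E'
import numpy as np, cv2
from plant import bot
def ray(P,u,v):
    x=(u-P["cx"])/P["fx"]; y=(v-P["cy"])/P["fy"]
    rd=np.hypot(x,y); r=rd
    for _ in range(20): r=rd/(1+P["k1"]*r*r)
    s=r/rd if rd>0 else 1
    R=np.array(P["R"]); t=np.array(P["t"])
    d=R.T@np.array([x*s,y*s,1]); return -R.T@t, d/np.linalg.norm(d)
def onz(P,u,v,z):
    o,d=ray(P,u,v); return o+d*(z-o[2])/d[2]
def tri(P1,p1,P2,p2):
    o1,d1=ray(P1,*p1); o2,d2=ray(P2,*p2)
    s=np.linalg.lstsq(np.c_[d1,-d2],o2-o1,rcond=None)[0]
    a=o1+s[0]*d1;b=o2+s[1]*d2
    return (a+b)/2,np.linalg.norm(a-b)
def proj(P,X):
    c=np.array(P["R"])@np.array(X,float)+np.array(P["t"]); x,y=c[:2]/c[2]; k=1+P["k1"]*(x*x+y*y)
    return np.array([P["fx"]*x*k+P["cx"],P["fy"]*y*k+P["cy"]])
E
python3 - <<'E'
from h import *
np.set_printoptions(precision=1,suppress=True)
o=bot.get_obs();print(o)
for c in ["side","top"]:
    im=bot.capture(c); cv2.imwrite(f"pics/{c}0.png",im)
    P=bot.camera_params(c); print(c,P)
    for l in ["profile","cap_end","tape","mouth","hook","tape_lock","lock_top"]:
        print(l,[(np.array(d["bbox"]),round(d["confidence"],2)) for d in bot.find_in(c,l)[:2]])
E
```

```text
{'time': 0.0, 'joint_positions': array([-1.4,  0.3,  1.5, -0. ,  1.3, -0.1]), 'dq': array([ 0., -0.,  0., -0.,  0.,  0.]), 'tau': array([  0. , -43.1, -24.4,   0.1,   0.1,  -0. ]), 'tool_pos': array([ 146. , -503.9,  226. ]), 'tcp_rot': array([-3.1, -0. ,  0.3]), 'contact_force': array([ 0.1,  0.2, -0.3]), 'moment': array([-0. , -0.1, -0. ]), 'finger_force': 0.0, 'grip_width': 91.41724922052448}
side {'fx': 405.97601364409746, 'fy': 405.97601364409746, 'cx': 281.0603643840719, 'cy': 208.45756991328898, 'k1': -0.08636768211639213, 'R': array([[-1. , -0.2, -0. ],
       [-0.1,  0.5, -0.9],
       [ 0.1, -0.9, -0.5]]), 't': array([ 572.3,  -11.6, 1052. ])}
profile [(array([309.4, 215.8,  47.8,  88.4]), 0.67)]
cap_end [(array([310.1, 215.1,  53.7,  86.9]), 0.73)]
tape []
mouth [(array([250.6, 199.1,  22.4,  33. ]), 0.9)]
hook [(array([310.2, 215.8,  50.3,  83.7]), 0.73)]
tape_lock []
lock_top []
top {'fx': 409.1092944153024, 'fy': 409.1092944153024, 'cx': 280.30083232502625, 'cy': 213.62473327376722, 'k1': 0.011639525134813573, 'R': array([[ 0. , -1. ,  0. ],
       [-1. , -0. , -0.1],
       [ 0.1, -0. , -1. ]]), 't': array([192.6, 556.6, 843.9])}
profile [(array([318.2, 248.3, 168.7,  50.2]), 0.62), (array([324.5, 172.7,  37.2,  28.6]), 0.32)]
cap_end [(array([315.6, 248.2, 165.7,  43.1]), 0.91)]
tape [(array([325.8, 172.4,  35.5,  25.7]), 0.79)]
mouth [(array([326. , 171.7,  36.2,  25.4]), 0.59)]
hook []
tape_lock []
lock_top []
```

View pics/top0.png

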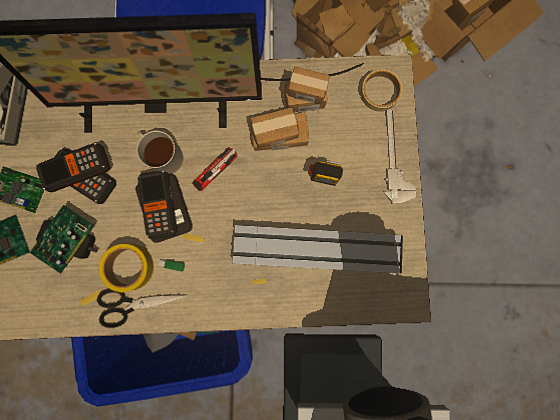

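View pics/side0.png

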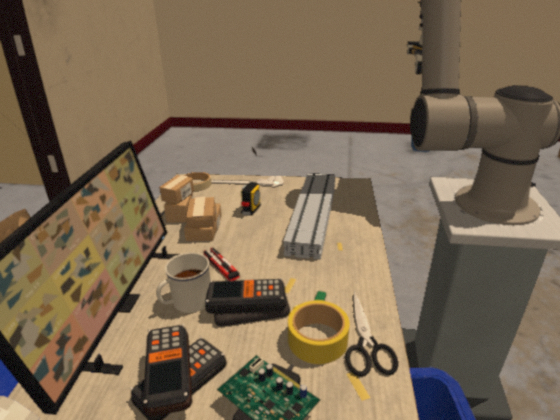

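The top view shows the profile from (233,243), its bare end on the left, to the cap at (402,254). The tape is at (325,172), with its red lock and mouth to the left at about (311,165). The side view shows the sawn end nearest the camera at (305,245) and the tape at (250,199). Next I'll estimate both poses and then look from close by.

```bash
python3 - <<'E'
from h import *
np.set_printoptions(precision=3,suppress=True)
o=bot.get_obs();print(o['tool_pos'],o['tcp_rot'])
PT=bot.camera_params("top");PS=bot.camera_params("side")
for c in ["top","side"]:
    bot.capture(c)
    P=bot.camera_params(c)
    for l,z in [("profile",40),("tape",66)]:
        m=bot.masks_of(c,l)
        if not m: print(c,l,"none");continue
        M=m[0]["pixels"].astype(np.uint8)
        r=cv2.minAreaRect(cv2.findNonZero(M)); b=cv2.boxPoints(r)
        print(c,l,m[0]["confidence"],M.sum(),r,"\n",np.array([onz(P,*q,z)[:2] for q in b]))
print(tri(PT,(325.8,172),PS,(250.6,199)))
P=bot.camera_params("wrist");print("wristcam",-P["R"].T@P["t"],P["R"],P["fx"])
E
```

```text
[ 146.021 -504.292  226.755] [3.141 0.    0.282]
top profile 0.89 6376 ((317.82000732421875, 248.739990234375), (168.57339477539062, 38.7735481262207), 3.1798298358917236) 
 [[447.857 297.212]
 [528.317 294.669]
 [513.23  -57.399]
 [433.034 -51.48 ]]
top tape 0.96 649 ((325.19232177734375, 171.5384521484375), (33.535858154296875, 22.945585250854492), 11.309932708740234) 
 [[621.34  146.771]
 [668.54  137.768]
 [655.609  69.896]
 [608.549  79.257]]
side profile 0.67 2998 ((309.5823059082031, 215.12939453125), (39.155941009521484, 88.50760650634766), 12.52880859375) 
 [[524.829 344.955]
 [535.732 -84.923]
 [423.379 -38.539]
 [446.907 363.4  ]]
side tape 0.74 569 ((250.44508361816406, 198.50611877441406), (32.908599853515625, 19.988109588623047), 83.6598129272461) 
 [[674.14   89.17 ]
 [625.866  70.676]
 [583.576 235.176]
 [625.382 249.973]]
(array([643.458, 102.781,  29.541]), np.float64(3.0800819233663765))
wristcam [ 220.918 -482.032  384.751] [[ 0.278 -0.96   0.001]
 [-0.921 -0.267  0.284]
 [-0.273 -0.08  -0.959]] 332.4414124305678
```

jog_arm:
  dp:
    - [0,0,0]
    - [0,0,0]
    - [0,0,0]
    - [0.026,-0.049,0]
    - [0.026,-0.049,0]
    - [0.026,-0.049,0]
    - [0.026,-0.049,0]
    - [0.026,-0.049,0]
    - [0.026,-0.049,0]
    - [0.026,-0.049,0]
  twist: [9,9,9,0,0,0,0,0,0,0]
  jaw: 0.0918

```text
time: 2.35
tool_pos: [390.3, -200.3, 227.0]
tcp_rot: [3.141, -0.001, -0.19]
contact_force: [-0.1, -0.6, -0.8]
grip_width: 91.9
finger_force: 0.0
```

jog_arm:
  dp:
    - [0.026,-0.049,0]
    - [0.026,-0.049,0]
    - [0.026,-0.049,0]
    - [0.026,-0.049,0]
    - [0.026,-0.049,0]
    - [0.026,-0.049,0]
    - [0.026,-0.049,0]
    - [0,0,0]
  twist: [0,0,0,0,0,0,0,0]

```text
time: 3.35
tool_pos: [633.8, 104.1, 225.3]
tcp_rot: [-3.141, 0.001, -0.185]
contact_force: [-1.1, -0.1, -0.5]
grip_width: 91.8
finger_force: 0.0
```

```bash
python3 - <<'E'
from h import *
np.set_printoptions(precision=3,suppress=True)
o=bot.get_obs();print(o['time'],o['tool_pos'],o['tcp_rot'],o['joint_positions'])
P=bot.camera_params("wrist"); im=bot.capture("wrist"); cv2.imwrite("pics/w1.png",im); np.save("P1.npy",P,allow_pickle=True)
for l,z in [("tape",66),("profile",40),("lock_top",40)]:
    for m in bot.masks_of("wrist",l)[:1]:
        M=m["pixels"].astype(np.uint8); r=cv2.minAreaRect(cv2.findNonZero(M))
        print(l,m["confidence"],r,np.array([onz(P,*q,z)[:2] for q in cv2.boxPoints(r)]))
E
```

```text
3.35 [633.814 104.131 225.265] [-3.141  0.001 -0.185] [0.043 0.565 1.168 0.001 1.409 1.799]
tape 0.83 ((273.0, 174.5), (41.0, 66.0), 90.0) [[674.866 133.823]
 [663.257  71.962]
 [623.354  78.475]
 [635.356 142.489]]
profile 0.94 ((292.00164794921875, 300.66009521484375), (75.28475952148438, 288.1335754394531), 82.60598754882812) [[547.166 280.543]
 [532.693 -52.087]
 [429.15  -60.327]
 [441.015 302.297]]
lock_top 0.46 ((243.5, 173.5), (19.0, 7.0), 90.0) [[661.772 139.566]
 [660.417 132.403]
 [640.631 136.623]
 [642.002 143.902]]
```

View pics/w1.png

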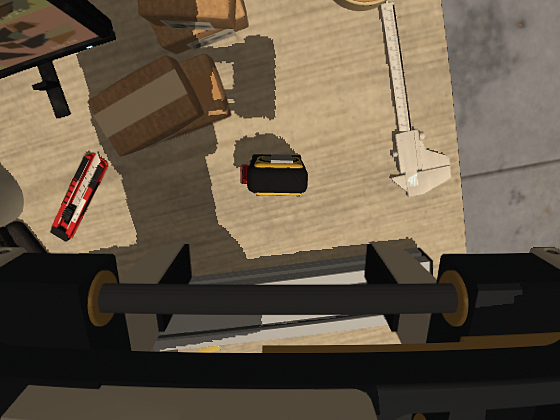

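The wrist view shows the tape case between columns 248 and 307 at row 174, and its red lock at (243,174). It is already aligned with the tool. The estimated origin is (644.5, 105) with a heading of 79.4°, so I'll go down to tip height 45 and grip lengthwise.

jog_arm:
  dp:
    - [0.01,-0.003,0.04]
    - [0,0,0.05]
    - [0,0,0.05]
    - [0,0,0.025]
    - [0,0,0.015]
    - [0,0,0]
  twist: [0,0,0,0,0,0]

```text
time: 4.3
tool_pos: [642.7, 101.2, 46.6]
tcp_rot: [3.141, 0.001, -0.19]
contact_force: [-0.3, 0.3, 0.9]
grip_width: 91.9
finger_force: 0.0
```

jog_arm:
  dp:
    - [0,0,0]
    - [0,0,0]
    - [0,0,0]
    - [0,0,0]
    - [0,0,0]
  twist: [0,0,0,0,0]
  jaw: 0.05

```text
time: 4.92
tool_pos: [643.5, 102.3, 47.3]
tcp_rot: [-3.141, -0.001, -0.189]
contact_force: [0.7, 1.2, 3.7]
grip_width: 59.7
finger_force: 29.9
```

```bash
python3 - <<'E'
from h import *
np.set_printoptions(precision=3,suppress=True)
o=bot.get_obs();print(o['time'],o['tool_pos'],o['tcp_rot'],o['contact_force'])
P=bot.camera_params("wrist"); im=bot.capture("wrist"); cv2.imwrite("pics/w2.png",im)
E
```

```text
4.925 [643.471 102.334  47.33 ] [-3.141 -0.001 -0.189] [0.675 1.162 3.65 ]
```

View pics/w2.png

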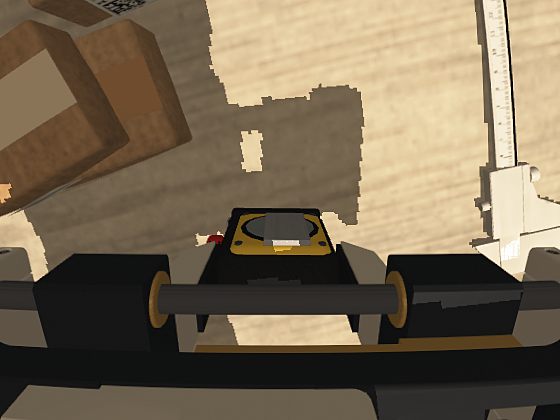

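The grip is good: 59.7 mm wide with the tip 47 mm up, and the red lock is free below the finger. Next I'll lift, turn 8° to line up with the profile (heading 87.5°), and go over the sawn end at about (488,296).

jog_arm:
  dp:
    - [0,0,-0.02]
    - [0,0,-0.03]
    - [0,0,-0.03]
    - [-0.0273,-0.0275,0]
    - [-0.0273,-0.0275,0]
    - [-0.0273,-0.0275,0]
    - [-0.0273,-0.0275,0]
    - [-0.0273,-0.0275,0]
    - [-0.0273,-0.0275,0]
    - [0,0,0.01]
  twist: [0,-4.2,-4.2,0,0,0,0,0,0,0]

```text
time: 6.22
tool_pos: [484.4, 275.3, 116.2]
tcp_rot: [3.141, 0.001, -0.039]
contact_force: [0.4, 0.1, -4.8]
grip_width: 59.9
finger_force: 29.9
```

jog_arm:
  dp:
    - [0,0,0.01]
    - [0,0,0]
  twist: [0,0]

```text
time: 6.48
tool_pos: [486.2, 272.6, 105.1]
tcp_rot: [3.14, 0.003, -0.044]
contact_force: [0.5, -0.1, -3.0]
grip_width: 59.9
finger_force: 29.9
```

```bash
python3 - <<'E'
from h import *
np.set_printoptions(precision=3,suppress=True)
o=bot.get_obs();print(o['time'],o['tool_pos'],o['tcp_rot'],o['contact_force'],o['grip_width'],o['finger_force'])
ims=[]
for c,(x0,y0,w,h) in [("top",(180,190,240,120)),("side",(230,150,120,120))]:
    im=bot.capture(c); cv2.imwrite(f"pics/{c}_raw3.png",im)
    P=bot.camera_params(c)
    for m in bot.masks_of(c,"profile")[:1]:
        M=m["pixels"].astype(np.uint8); r=cv2.minAreaRect(cv2.findNonZero(M)); print(c,r,[onz(P,*q,40)[:2] for q in cv2.boxPoints(r)])
    print([proj(P,q) for q in [(488,296,40),(448,297.5,40),(528,294.5,40)]])
    ims.append(cv2.resize(im[y0:y0+h,x0:x0+w],None,fx=3.3 if c=="top" else 2.4,fy=2.4,interpolation=cv2.INTER_CUBIC))
W=792; b=np.zeros((ims[0].shape[0]+ims[1].shape[0],W,3),np.uint8)
b[:ims[0].shape[0],:ims[0].shape[1]]=ims[0]; b[ims[0].shape[0]:,:ims[1].shape[1]]=ims[1]
t=cv2.imread("pics/top_raw3.png")[205:285,205:295]
t=cv2.resize(t,(324,288),interpolation=cv2.INTER_CUBIC); b[ims[0].shape[0]:,300:624]=t[:ims[1].shape[0]]
cv2.imwrite("pics/c3.png",b)
E
```

```text
6.475 [486.235 272.644 105.099] [ 3.14   0.003 -0.044] [ 0.542 -0.114 -2.953] 59.89300390959102 29.939309656620026
top ((327.0413818359375, 249.29653930664062), (150.2109375, 38.521644592285156), 3.3664603233337402) [array([446.891, 259.177]), array([526.812, 256.022]), array([512.353, -57.584]), array([432.701, -51.442])]
[array([233.64 , 244.012]), array([232.45, 263.35]), array([234.816, 224.86 ])]
side ((309.29364013671875, 214.6641845703125), (39.67692947387695, 89.24775695800781), 11.689370155334473) [array([524.78 , 345.844]), array([539.727, -89.864]), array([425.114, -46.301]), array([445.829, 362.637])]
[array([301.883, 241.731]), array([320.956, 243.458]), array([283.101, 240.019])]
```

View pics/c3.png

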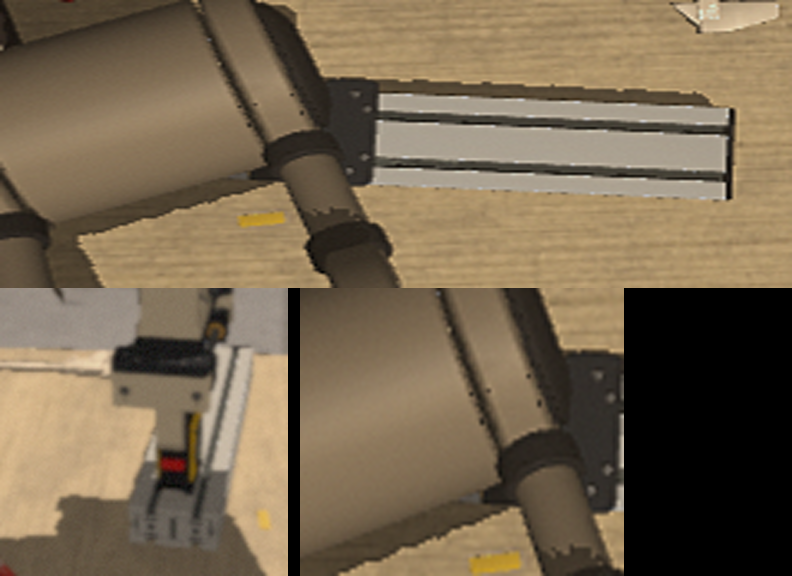

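The composite is too coarse to place the sawn edge. In the side inset the tape sits over the end with its red lock at about (172,465). I'll use intensity profiles from the clean first pictures, plus a zoom.

```bash
python3 - <<'E'
from h import *
np.set_printoptions(precision=1,suppress=True)
PT=bot.camera_params("top");PS=bot.camera_params("side")
t=cv2.cvtColor(cv2.imread("pics/top0.png"),cv2.COLOR_BGR2GRAY).astype(float)
s=cv2.cvtColor(cv2.imread("pics/side0.png"),cv2.COLOR_BGR2GRAY).astype(float)
for P,g,n in [(PT,t,"top"),(PS,s,"side")]:
  for off in (-30,0,30):
    ys=np.arange(280,316,2.)
    v=[]
    for y in ys:
        x=488+off+(y-296)*.043; u=proj(P,(x,y,40)); v.append(cv2.getRectSubPix(g.astype(np.float32),(1,1),tuple(map(float,u)))[0,0])
    print(n,off,np.round(v).astype(int))
print(ys)
a=cv2.imread("pics/side0.png")[195:265,260:345]; b=cv2.imread("pics/side_raw3.png")[195:265,260:345]
cv2.imwrite("pics/c4.png",cv2.resize(np.hstack([a,b]),None,fx=4.6,fy=4.6,interpolation=cv2.INTER_CUBIC))
E
```

```text
top -30 [159 161 160 159 159 160 159 159 175 121 113 130 131 130 129 130 131 131]
top 0 [161 160 159 159 159 158 158 170 152  83  58  72 129 137 135 135 137 138]
top 30 [157 157 157 156 157 159 162 176  80  89 133 137 137 142 144 147 151 151]
side -30 [177 178 177 176 177 178 179 176 169 153 128 110  96  91  90  90  91  92]
side 0 [178 178 177 177 178 179 179 176 169 153 129 110  97  90  84  77  72  74]
side 30 [179 178 178 178 178 176 172 163 146 127 107  95  90  88  87  84  81  78]
[280. 282. 284. 286. 288. 290. 292. 294. 296. 298. 300. 302. 304. 306.
 308. 310. 312. 314.]
```

View pics/c4.png

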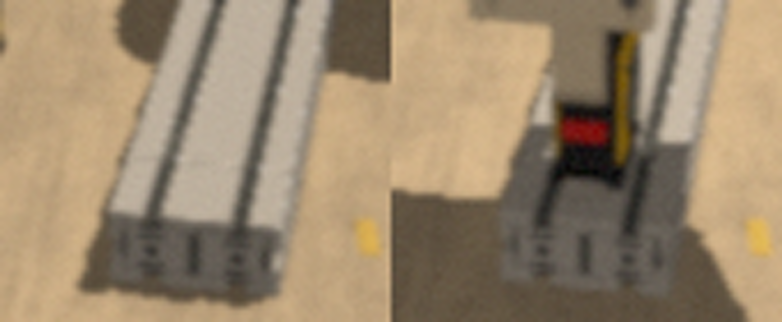

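The sawn edge sits at y of about 297.5 (top view 296.5, side view 299). The mouth is now at y of about 303. I'll go 5 mm further out, lower to about 1.5 mm above the top, then draw back gently.

jog_arm:
  dp:
    - [0,-0.004,0]
    - [0,0,0.008]
    - [0,0,0.005]
    - [0,0,0.002]
    - [0,0,0]
  twist: [0,0,0,0,0]

```text
time: 7.3
tool_pos: [486.5, 277.7, 91.4]
tcp_rot: [3.141, 0.0, -0.043]
contact_force: [-0.3, -0.3, -2.8]
grip_width: 59.9
finger_force: 29.9
```

jog_arm:
  dp:
    - [0,0,0.002]
    - [0,0,0.001]
    - [0,0,0]
  twist: [0,0,0]

```text
time: 7.68
tool_pos: [486.6, 277.8, 88.6]
tcp_rot: [3.141, 0.0, -0.043]
contact_force: [-0.5, 0.4, -3.9]
grip_width: 59.7
finger_force: 29.9
```

jog_arm:
  dp:
    - [0,0.005,0]
    - [0,0.005,0]
    - [0,0.005,0]
    - [0,0,0]
    - [0,0,0]
  twist: [0,0,0,0,0]

```text
time: 8.3
tool_pos: [486.1, 263.1, 88.9]
tcp_rot: [-3.141, -0.0, -0.043]
contact_force: [-0.5, 3.9, -2.5]
grip_width: 59.6
finger_force: 29.9
```

The y force of +3.9 N shows the hook has caught. Drawing back.

jog_arm:
  dp:
    - [0,0.008,0]
    - [0,0.012,0]
    - [0,0.015,0]
    - [0,0.015,0]
    - [0,0.015,0]
    - [0,0.015,0]
    - [0,0.01,0]
    - [0,0.005,0]
    - [0,0,0]
  twist: [0,0,0,0,0,0,0,0,0]

```text
time: 9.43
tool_pos: [482.0, 167.6, 88.7]
tcp_rot: [3.141, 0.0, -0.043]
contact_force: [-1.2, 4.4, -3.8]
grip_width: 59.7
finger_force: 29.9
```

```bash
python3 - <<'E'
from h import *
np.set_printoptions(precision=2,suppress=True)
o=bot.get_obs();print(o['time'],o['tool_pos'],o['tcp_rot'],o['contact_force'])
ims=[]
a=bot.capture("side"); cv2.imwrite("pics/s5.png",a); t=bot.capture("top"); cv2.imwrite("pics/t5.png",t)
a=cv2.resize(a[165:265,250:350],(400,400),interpolation=cv2.INTER_CUBIC); t=cv2.resize(t[200:300,200:300],(400,400),interpolation=cv2.INTER_CUBIC)
cv2.imwrite("pics/c5.png",np.hstack([a,t]))
E
```

```text
9.425 [481.99 167.65  88.69] [ 3.14  0.   -0.04] [-1.21  4.38 -3.8 ]
```

View pics/c5.png

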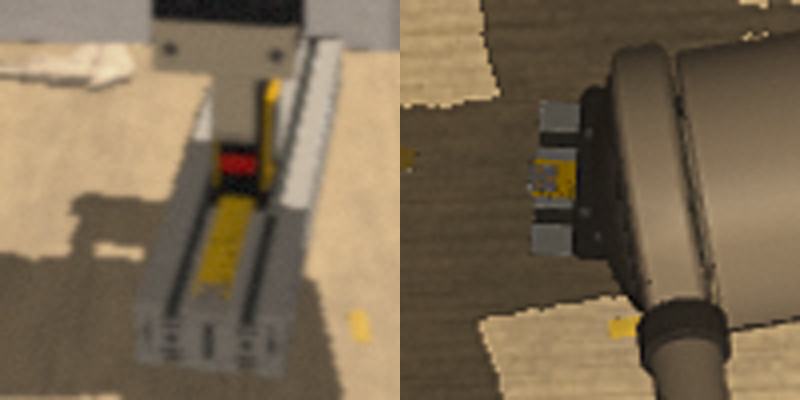

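The blade lies along the top with the hook just past the sawn edge, at right-inset column 530 against the edge at 537. The profile hasn't visibly moved. Drawing out the rest.

jog_arm:
  dp:
    - [0,0.008,0]
    - [0,0.012,0]
    - [0,0.015,0]
    - [0,0.015,0]
    - [0,0.015,0]
    - [0,0.015,0]
    - [0,0.012,0]
    - [0,0.006,0]
    - [0,0.003,0]
    - [0,0,0]
  twist: [0,0,0,0,0,0,0,0,0,0]

```text
time: 10.78
tool_pos: [477.5, 66.9, 88.6]
tcp_rot: [3.141, 0.0, -0.043]
contact_force: [-1.9, 4.3, -4.0]
grip_width: 59.9
finger_force: 29.9
```

```bash
python3 - <<'E'
from h import *
np.set_printoptions(precision=2,suppress=True)
o=bot.get_obs();print(o['time'],o['tool_pos'],o['tcp_rot'],o['contact_force'])
t=bot.capture("top"); cv2.imwrite("pics/t6.png",t); s=bot.capture("side"); cv2.imwrite("pics/s6.png",s)
PT=bot.camera_params("top");PS=bot.camera_params("side")
t0=cv2.imread("pics/top0.png"); s0=cv2.imread("pics/side0.png")
ys=np.arange(286,310,1.)
f=lambda im,P,off:[int(cv2.getRectSubPix(cv2.cvtColor(im,cv2.COLOR_BGR2GRAY).astype(np.float32),(1,1),tuple(map(float,proj(P,(488+off+(y-296)*.043,y,40)))))[0,0]) for y in ys]
for off in (-30,30):
    for im,P in ((t0,PT),(t,PT),(s0,PS),(s,PS)): print(off,f(im,P,off))
w=bot.capture("wrist"); cv2.imwrite("pics/w6.png",w)
a=t[190:290,200:400]; cv2.imwrite("pics/c6.png",np.vstack([cv2.resize(a,(600,300),interpolation=cv2.INTER_CUBIC),cv2.resize(w,None,fx=.7143,fy=.7143)[:, :].copy() if 0 else cv2.copyMakeBorder(cv2.resize(w,(400,300)),0,0,0,200,0)]))
E
```

```text
10.775 [477.46  66.93  88.61] [ 3.14  0.   -0.04] [-1.93  4.28 -4.04]
-30 [159, 159, 159, 159, 160, 159, 158, 158, 158, 164, 175, 164, 121, 96, 113, 127, 130, 132, 131, 129, 129, 129, 129, 128]
-30 [84, 84, 85, 85, 85, 84, 84, 84, 85, 87, 91, 87, 73, 64, 65, 65, 65, 65, 66, 66, 66, 66, 66, 66]
-30 [176, 176, 176, 177, 177, 178, 178, 178, 176, 172, 168, 164, 153, 140, 128, 117, 110, 103, 95, 91, 91, 90, 89, 89]
-30 [87, 86, 85, 85, 85, 86, 87, 88, 89, 90, 91, 92, 93, 94, 95, 95, 95, 95, 96, 95, 94, 93, 92, 92]
30 [156, 156, 157, 158, 159, 159, 162, 173, 176, 127, 79, 83, 88, 111, 133, 136, 136, 136, 136, 138, 142, 143, 143, 144]
30 [87, 85, 84, 84, 84, 85, 86, 89, 90, 76, 63, 65, 68, 70, 72, 71, 70, 71, 72, 73, 74, 75, 75, 76]
30 [178, 177, 177, 177, 175, 174, 172, 170, 162, 154, 145, 136, 126, 116, 106, 98, 95, 92, 90, 88, 88, 87, 86, 85]
30 [87, 87, 87, 87, 88, 89, 91, 92, 94, 95, 97, 98, 98, 98, 98, 99, 97, 96, 95, 94, 93, 92, 91, 90]
```

View pics/c6.png

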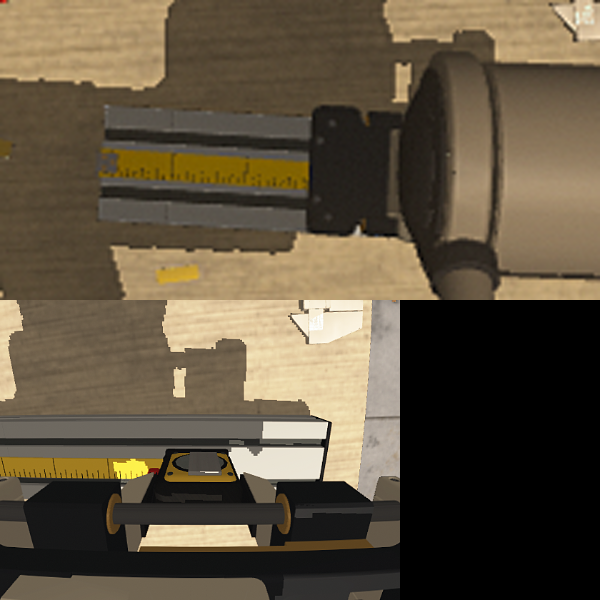

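The top inset shows the blade lying straight along the profile, with cross lines at inset columns 172 and 247. The hook is at the edge, at column 105. The edge profiles match the first picture, so the profile has not moved. I'll check the graduations at the mouth in the full wrist picture.

```bash
python3 - <<'E'
from h import *
w=cv2.imread("pics/w6.png")[205:255,0:240]
cv2.imwrite("pics/c7.png",cv2.resize(w,None,fx=3.3,fy=6,interpolation=cv2.INTER_CUBIC))
P=bot.camera_params("wrist"); np.set_printoptions(precision=1,suppress=True)
# predicted pixels of points r mm from mouth back toward hook, blade height 49
u=np.array([.0428,.9991]); o=bot.get_obs()['tool_pos'][:2]
for r in (0,10,20,50,100): print(r,proj(P,[*(o+u*(30+r)),49]))
PT=bot.camera_params("top"); 
for c in (234.,257.3,282.3): print(onz(PT,c,246,44))
E
```

```text
0 [231.8 234.5]
10 [216.2 234.5]
20 [200.6 234.5]
50 [154.4 234.3]
100 [ 79.8 233.8]
[483.8 294.7  44. ]
[484.4 246.5  44. ]
[485.  194.6  44. ]
```

View pics/c7.png

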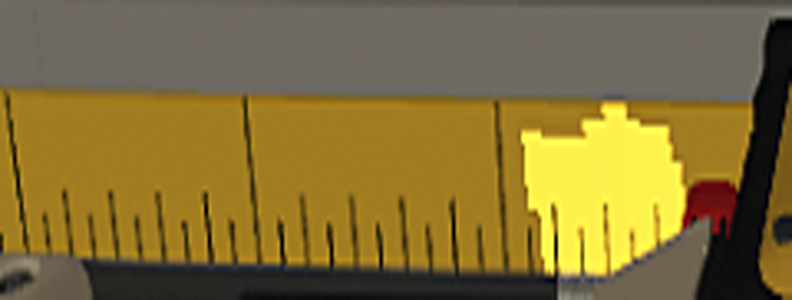

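Long lines every 50 mm put the 150 line at pixel 152.4, against 154.4 predicted for 50 mm from the mouth. The reading is therefore about 201 mm, which matches the edge estimate. I'll draw 1 mm more and lower onto the profile.

jog_arm:
  dp:
    - [0,0.001,0]
    - [0,0,0.001]
    - [0,0,0.0005]
    - [0,0,0]
  twist: [0,0,0,0]

```text
time: 11.42
tool_pos: [477.7, 66.1, 87.4]
tcp_rot: [-3.141, -0.0, -0.043]
contact_force: [-2.6, 4.6, -2.1]
grip_width: 60.0
finger_force: 29.9
```

jog_arm:
  dp:
    - [0,0,0.0005]
    - [0,0,0]
    - [0,0,0]
  twist: [0,0,0]

```text
time: 11.8
tool_pos: [477.7, 66.2, 87.3]
tcp_rot: [-3.141, -0.001, -0.043]
contact_force: [-2.7, 5.2, 2.1]
grip_width: 59.9
finger_force: 29.9
```

The case is standing on the profile. Opening slightly, so the front finger keeps holding it.

jog_arm:
  dp:
    - [0,0,0]
    - [0,0,0]
    - [0,0,0]
  twist: [0,0,0]
  jaw: 0.063

```text
time: 12.18
tool_pos: [478.2, 65.7, 87.0]
tcp_rot: [3.141, -0.001, -0.043]
contact_force: [-1.4, 2.6, 0.6]
grip_width: 63.1
finger_force: 1.0
```

jog_arm:
  dp:
    - [0,0,0.002]
    - [0,0,0.002]
    - [0,0,0.001]
    - [0,0,0]
  twist: [0,0,0,0]

```text
time: 12.68
tool_pos: [477.7, 65.9, 81.6]
tcp_rot: [3.141, -0.0, -0.043]
contact_force: [1.1, 2.2, 1.1]
grip_width: 63.0
finger_force: 0.9
```

jog_arm:
  dp:
    - [0,0,0.0015]
    - [0,0,0.0015]
    - [0,0,0.0015]
    - [0,0,0.0015]
    - [0,0,0]
  twist: [0,0,0,0,0]

```text
time: 13.3
tool_pos: [477.7, 66.2, 76.0]
tcp_rot: [-3.141, -0.001, -0.043]
contact_force: [-0.1, 3.1, 4.7]
grip_width: 63.3
finger_force: 3.4
```

jog_arm:
  dp:
    - [0,0,0.0015]
    - [0,0,0.0015]
    - [0,0,0.001]
    - [0,0,0]
  twist: [0,0,0,0]

```text
time: 13.8
tool_pos: [477.8, 66.2, 72.0]
tcp_rot: [-3.141, -0.001, -0.043]
contact_force: [-0.7, 3.5, 5.5]
grip_width: 63.1
finger_force: 3.8
```

jog_arm:
  dp:
    - [0,0,0.001]
    - [0,0,0.0005]
    - [0,0,0]
  twist: [0,0,0]

```text
time: 14.18
tool_pos: [477.8, 66.2, 70.6]
tcp_rot: [-3.141, -0.001, -0.043]
contact_force: [-0.8, 3.7, 7.3]
grip_width: 62.9
finger_force: 4.0
```

jog_arm:
  dp:
    - [0,0,0.0005]
    - [0,0,0.0004]
    - [0,0,0]
  twist: [0,0,0]

```text
time: 14.55
tool_pos: [477.8, 66.2, 70.0]
tcp_rot: [-3.141, -0.001, -0.043]
contact_force: [-1.1, 3.2, 8.7]
grip_width: 63.0
finger_force: 5.5
```

jog_arm:
  dp:
    - [0,0,0.0005]
    - [0,0,0]
  twist: [0,0]

```text
time: 14.8
tool_pos: [477.9, 66.2, 69.9]
tcp_rot: [-3.141, -0.001, -0.043]
contact_force: [-2.4, 2.9, 13.0]
grip_width: 63.0
finger_force: 6.7
```

jog_arm:
  dp:
    - [0,0,0.0004]
    - [0,0,0]
    - [0,0,0]
  twist: [0,0,0]

```text
time: 15.18
tool_pos: [478.0, 66.3, 69.8]
tcp_rot: [-3.141, -0.002, -0.043]
contact_force: [-3.4, 3.3, 16.1]
grip_width: 63.2
finger_force: 8.1
```

The lock is at its stop: the force climbs with no more travel. I'll unload, open wide and retreat.

jog_arm:
  dp:
    - [0,0,-0.001]
    - [0,0,-0.001]
    - [0,0,0]
  twist: [0,0,0]

```text
time: 15.55
tool_pos: [477.7, 66.1, 70.3]
tcp_rot: [-3.141, -0.0, -0.043]
contact_force: [0.5, 3.6, 2.1]
grip_width: 63.0
finger_force: 2.7
```

jog_arm:
  dp:
    - [0,0,0]
    - [0,0,0]
    - [0,0,0]
    - [0,0,0]
  twist: [0,0,0,0]
  jaw: 0.0918

```text
time: 16.05
tool_pos: [477.3, 66.0, 70.1]
tcp_rot: [3.142, 0.001, -0.043]
contact_force: [-0.1, -0.4, -0.1]
grip_width: 91.5
finger_force: 0.0
```

jog_arm:
  dp:
    - [0,0,-0.005]
    - [0,0,-0.015]
    - [0,0,-0.03]
    - [0,0,-0.04]
    - [0,0,-0.04]
    - [0,0,0]
  twist: [0,0,0,0,0,0]

```text
time: 16.8
tool_pos: [479.3, 66.1, 203.6]
tcp_rot: [-3.141, -0.007, -0.043]
contact_force: [-0.5, 0.7, 0.0]
grip_width: 91.5
finger_force: 0.0
```

```bash
python3 - <<'E'
from h import *
np.set_printoptions(precision=1,suppress=True)
o=bot.get_obs();print(o['time'],o['tool_pos'],o['contact_force'])
P=bot.camera_params("wrist"); w=bot.capture("wrist"); 
s=bot.capture("side"); t=bot.capture("top")
cv2.imwrite("pics/w8.png",w)
u=np.array([.0428,.9991]); m=np.array([477.9,67.8])+30*u
print("mouth",proj(P,[*m,40]),"blade mouth",proj(P,[*m,49]),"150 line",proj(P,[*(m+50*u),49]),"sawn",proj(P,[488,297,40]))
a=cv2.resize(s[165:265,250:350],(300,300),interpolation=cv2.INTER_CUBIC)
b=cv2.resize(t[200:300,220:320],(300,300),interpolation=cv2.INTER_CUBIC)
cv2.imwrite("pics/c8.png",np.vstack([cv2.resize(w[:210],(600,225)) if 0 else cv2.resize(w,(400,300)).__getitem__(slice(None)) if 0 else np.hstack([cv2.resize(w,(400,300))[:, :],a]),np.hstack([b,np.zeros((300,400,3),np.uint8)])]))
E
```

```text
16.8 [479.3  66.1 203.6] [-0.5  0.7  0. ]
mouth [246.5 191.3] blade mouth [245.7 193.5] 150 line [194.5 193.5] sawn [ 53.9 191.4]
```

View pics/c8.png

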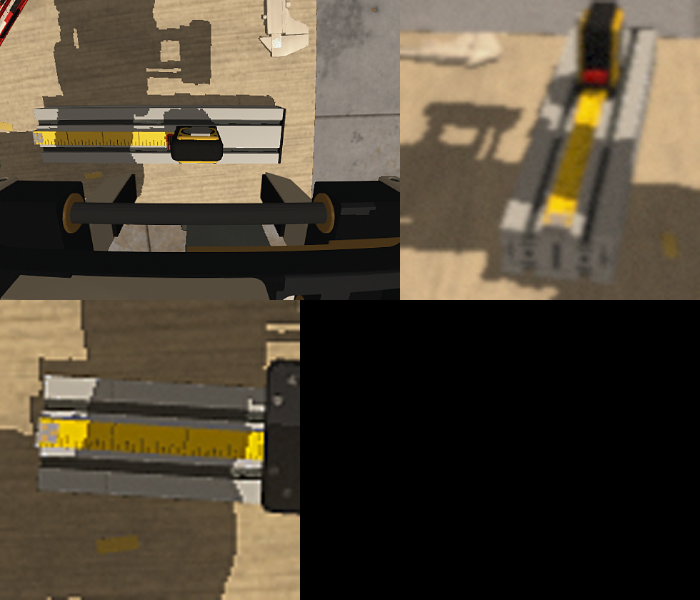

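The tape stands upright, with the red lock low on the front face, the blade taut and the hook at the sawn edge. A last numeric check finds the 150 line, predicted near column 194.5.

```bash
python3 - <<'E'
import cv2,numpy as np
w=cv2.cvtColor(cv2.imread("pics/w8.png"),cv2.COLOR_BGR2GRAY).astype(int)
for r in (185,188,190): print(r,"150:",w[r,184:206],"100:",w[r,134:154],"edge:",w[r,44:62],"face:",w[r,226:250])
E
```

```text
185 150: [ 91 161 213 209 208 207 207 207 213 153 172 212 208 209 209 209 209 210
 210 210 211 211] 100: [ 97  97  96  96  97  97  97  99  80  54 100  98  97  97  97  97  97  97
  96  96] edge: [ 72  93 166 180 207 205 203 201 195 206 204 204 205 203 200 206 206 206] face: [214 215 214 216 223 111  95  99 100 100 100 101 101 101 101 101 102 112
  28   7   9   8   8   2]
188 150: [ 95  83 164 211 204 202 202 203 209 148 170 208 204 202 203 202 203 202
 202 203 203 203] 100: [ 97  98  96  97  97  97  97 101  83  47  87 100  98  97  98  97  97  98
  97  97] edge: [ 75  83 143 155 154 172 180 129 144 157 157 153 153 148 153 203 202 200] face: [204 204 204 205 212 219 108 102  52  28  27  30  30  28  28  32  37  31
   4   7   8   7   1  54]
190 150: [ 95  84 166 211 203 202 202 203 209 150 125 193 206 203 203 202 203 202
 203 203 203 202] 100: [ 97  97  97  98  97  97  98 100  91  54  68 102  98  97  98  97  97  97
  98  96] edge: [ 75  67 118 179 154 164 178 163 140 155 158 156 154 153 146 140 200 201] face: [204 204 204 209 217 229 115  55  35  11  30  32  10  43  18  25  13   6
   8  10   8   2  53  74]
```

```bash
python3 -c "
from plant import bot
print(bot.close_job())"
```

```text
the job is handed in; nothing more can be done
None
```

The job is handed in, with no verdict returned: the tape stands upright on the profile, hooked over the sawn end, with its lock down at the stop and an estimated 200–201 mm of blade showing.

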